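# Refit the dial knob of a coffee machine's control head

### The job

On the coffee-machine control head clamped on the bench, lift the tube spanner off the dial stud it was left standing over and leave it lying or standing in the steel tool tray. Then take the loose dial knob, press it straight down onto that bare stud until it clicks and sits fully home on the fascia, and keep pressing after the click: finish while still holding the knob firmly pressed down. Leave the other dial and everything else on the bench where it is.

Things in the scene. Friction and masses are not known exactly. Their poses are not given: they have to be found in the camera images.
- panel: coffee-machine control head, face up in an aluminium cradle fixed to the bench: 130 x 270 mm over the cradle, black fascia 96 x 218 mm, flat face 60 mm above the bench. Origin on the bench under its centre, z up, y along its length; two like dial studs on its y axis at +50 and -50 mm, one with its knob fitted, one with the tube spanner over it; which is which changes
- stud_a (a point): stud at +50 mm: point on the fascia at the stud's foot, on its vertical axis. Brass nut 23 mm wide, 5 mm high, then a white plastic stud, 12 mm diameter, tapered tip, 19.5 mm high over the face. Three sprung nibs centred 13 mm above the face stand out to 19.4 mm diameter and give way sideways when a knob is pushed over them
- stud_b (a point): stud at -50 mm, like stud_a: point on the fascia at the stud's foot, on its axis. When a knob is pushed on, its foot about 9 mm above the fascia it meets the nibs; resistance climbs to about 13 N, drops to nothing about 5 mm above the fascia (the click), then the nibs draw it down. Round each stud a steel trim ring 46 to 52 mm wide, 1 mm high
- spanner_center (a point): centre, half-way up, of the tube spanner: steel tube 85 mm long, 30 mm outer and 25 mm inner diameter, about 140 g, standing upright on the fascia over the stud to be used; z along the tube. Loose: it lifts straight off, clear of the stud after 20 mm
- knob_center (a point): centre (13 mm over the underside) of the loose dial knob: 42 mm diameter, 26 mm high, 35 g, ribbed black, steel ring at its foot, steel disc and red pointer on top. Stands on the bench open underside down and is used that way up, at any turn about its axis (z). Inside, 7 mm up, a lip of 14.4 mm bore. Home, its underside rests on the fascia: centre 13 mm above the stud's foot
- fitted_knob_center (a point): centre of the other dial knob, same make, already snapped home on its stud: to be left alone
- tray: steel tool tray, fixed: 200 mm (its x) by 130 mm (its y), walls 4 mm thick and 28 mm high, floor 4 mm thick; origin on the bench under its centre. The half at negative y is free, the screwdriver lies along x at y = +40 mm
- screwdriver_mid (a point): middle of an orange-handled screwdriver, 165 mm long, 26 mm thick, lying in the tray: bystander
- cup_center (a point): centre of a white espresso cup, 62 mm wide and 62 mm high: bystander near the loose knob
- tamper_center (a point): centre of a coffee tamper, 58 mm wide steel foot, dark wooden grip, 76 mm high: bystander near the loose knob
- tin_center (a point): centre of a steel and red coffee tin, 91 mm wide, 139 mm high: bystander
- jug_center (a point): centre of a steel milk jug, 92 mm wide, 95 mm high, handle at its +y: bystander
- portafilter_bowl (a point): centre of the bowl of a portafilter, 70 mm wide, 44 mm high, black handle reaching 186 mm from the centre along its -x: bystander
There are look-alikes about, which are no part of the job. What is shaped like the part that bears spanner_center but purple is not meant.

How it is judged:
By the outcome, as a careful person would: the job done as asked, in the order asked, and still so for the second after the job is handed in, while the arm keeps its last pose, push and grip.
It also fails if it takes over 59 s, if anything falls off the work surface, if the arm or the gripper's body presses on something with over 40 N, if the wrist force passes 120 N, or if a joint passes its speed limit or range.

### The arm

A 7-joint arm with a two-finger parallel gripper is mounted at the origin on the work surface. World frame = base frame: x ahead of the robot, y to its left, z up, the work surface at z = 0. Lengths are in m, angles in rad, forces in N, time in s.
With the tool pointing down it reaches from about 0.425 to 0.95 m from the base axis. Payload 4.7 kg.
Tool frame: the origin (TCP) lies on the mounting face of the last link; the fingertips stand 173 mm ahead of it and the grasp point (between the pads) lies 155 mm ahead of it; z points along the fingers, y is the direction in which the jaws open and shut (so a half turn about z gives the same grasp; the last joint's range is limited). The gripper opens to 85 mm and grips with 20 to 120 N. Pads are 22 mm wide; open, the fingers measure 114 mm over their backs; the gripper's body (76 mm by 85 mm) begins 54 mm behind the grasp point. The pads swing forward as they close: fully open they stand 13 mm farther back than shut.
Start: joints at [1.288, 0.469, -0.049, 1.532, 0.024, 1.141, -0.082], TCP at [0.17, -0.653, 0.405] pointing down, gripper open.
Joint ranges: [-2.59, 2.59], [-0.33, 1.99], [-1.39, 1.29], [0.1, 2.45], [-1.04, 4.18], [0.21, 1.99], [-2.66, 2.66]. Speed limits (rad/s): [2.57, 2.57, 3.14, 3.14, 3.14, 3.14, 3.14].

### API

Orientations are given as [roll, pitch, yaw] about the fixed x, y, z axes, in that order (R = Rz(yaw) Ry(pitch) Rx(roll)).
In Python, from station import sensors, viewer, robot, search_frame, spot_point gives the robot as it stands.
- The arm moves only by the tool jog_arm, never from a script. Its argument "motion" is a list of rows, each a list of 5 numbers: the shift along the tool's x, y, z in cm, then the turn about the tool's z in degrees, then the gripper command: -1 is fully open, 1 is shut, values between are in proportion. In form: [[x, y, z, roll, fingers], ...]. A call has 1 to 12 rows; each row shifts and turns the commanded pose from where the row before left it, along the tool's axes as they then stand; what a row does not reach is not made up. A row lasts 1/12 s, in which the tool goes at most 41.7 mm and 7.16 degrees, less where a joint would pass 70% of its speed; a pose out of reach is approached as far as the arm can. A call is refused whole if a number of a shift passes 4.17 or a number of a turn 7.16, either way. A call with a gripper value outside its range is refused whole. The fingers move at their own pace and stop on an object; the grip force is fixed at half the most. Time passes only in rows, so rows that do not move let the fingers close. It gives the time, the measured TCP pose, the force and the opening at its end, in the units of the state.
- sensors.get_obs(): the state, without advancing time (a new reading comes with each control period).
- viewer.camera(name): name is "scene" or "top" or "wrist"; returns the picture (400x640x3 uint8, red, green, blue); there is no depth.
- viewer.camera_params(name): a dict with "camera_matrix" (3x3 intrinsics, pixels), "dist" ([k1, k2, p1, p2, k3] as OpenCV has them; the pictures are not rectified), "rvec" (rotation vector, rad) and "tvec" (3), from world to camera coordinates, as OpenCV has them. Camera axes: x right, y down, z forward; pixel columns grow to the right and rows downward; lengths in m; the calibration is good to about 2 mm. A picture is of the moment at which its call begins: read the wrist's pose just before it. camera_params takes no time and is no camera call; for the wrist camera it gives the pose at the moment of the call.
- robot.job_done(): hands the job in, once; it reports no verdict.
Trained networks look in the newest picture that a camera, given by its name, has taken for a name from the list of things; names that differ only in an ending like _2 or _b are one class to them, and where a whole thing is asked for, a point or a joint stands for the part that bears it (a point fixed in the world has none). Each returns a list of dicts, best first, with "conf" (0 to 1); they miss things now and then, are a little off and sometimes report something else, mostly with a low value. They report only what shows in the picture. A call takes as long as a camera call. They do not tell look-alikes from the thing itself.
- search_frame(camera, thing): "at" ([column, row] in pixels, amid what is visible of it).
- spot_point(camera, thing): "at" ([column, row] in pixels: a listed point, or the origin of a listed thing).
The state is a dict: "time": time; "qpos": joint angles; "joint_velocities": joint speeds; "effort": joint torques, N m; "tcp_pos": TCP position; "tool_rot": TCP orientation; "force": force on the tool from outside, world axes, zero at the start; "wrist_torque": the same for the moment, N m; "gripper_width": opening from 0.0 (shut) to 1.0 (fully open).
Only numpy, scipy, OpenCV 4.12 (cv2) and the standard library are available. Lean on these libraries where they do the work, as an engineer would, in place of code of your own. Each camera call takes 0.05 s, during which the arm holds its last target.

## Working session

There is one attempt and no reset: what is moved stays moved. The work goes in short steps, Python scripts to look and compute and a tool call to move; the robot and the scene stay as the last step left them, time stands still between calls to the robot, and variables do not carry over. Pictures are saved under pics/ and viewed, and the job is handed in when it is done.

Besides the shell and the picture viewer there is one more tool, called after "Emit:" as name(argument=value, ...), one argument or row to a line, values as JSON. jog_arm: Moves the arm, as the interface text tells. Its arguments: {"type":"object","properties":{"motion":{"type":"array","items":{"type":"array","items":{"type":"number"}}}},"required":["motion"]}

```bash
mkdir -p pics; ls; python3 - <<'E'
from station import sensors, viewer, robot, search_frame, spot_point
import cv2
print(sensors.get_obs())
for c in ["scene","top","wrist"]:
    im=viewer.camera(c); cv2.imwrite(f"pics/{c}0.png",im[:,:,::-1])
    p=viewer.camera_params(c); print(c,p)
    if c=="wrist":continue
    for t in ["panel","stud_a","stud_b","spanner_center","knob_center","fitted_knob_center","tray","screwdriver_mid","cup_center","tamper_center"]:
        print(c,t,[( [round(float(v)) for v in d["at"]],round(d["conf"],2)) for d in spot_point(c,t)[:4]])
E
```

```text
pics
{'time': 0.0, 'qpos': array([ 1.28811854,  0.46945376, -0.0485755 ,  1.53370824,  0.02404966,
        1.1409791 , -0.08230675]), 'joint_velocities': array([ 0.00043548,  0.00107633,  0.00279108,  0.00058527, -0.00091251,
       -0.00017936,  0.00098801]), 'effort': array([-1.34510086e-03, -5.10307288e+01, -4.67279542e-02, -2.37715977e+01,
        1.08394082e-02,  7.42581789e-03,  1.17593977e-06]), 'tcp_pos': array([ 0.16942371, -0.65313702,  0.40364664]), 'tool_rot': array([-3.13962767e+00,  3.51067614e-05,  2.53764649e-01]), 'force': array([0.51531377, 0.52956144, 0.24386545]), 'wrist_torque': array([-0.0586768 ,  0.02520399, -0.02919044]), 'gripper_width': 0.999287652035351}
scene {'camera_matrix': array([[361.65227682,   0.        , 315.78876223],
       [  0.        , 361.65227682, 200.7019434 ],
       [  0.        ,   0.        ,   1.        ]]), 'dist': array([-0.05167437,  0.        ,  0.        ,  0.        ,  0.        ]), 'rvec': array([ 1.62057635,  1.89436304, -0.78104903]), 'tvec': array([ 0.06302161, -0.34849958,  1.48395873])}
scene panel [([309, 214], 0.92)]
sce
[... 991 characters left out ...]
 ([377, 277], 0.52), ([337, 227], 0.42)]
top knob_center [([468, 231], 0.81)]
top fitted_knob_center [([297, 228], 0.76)]
top tray [([170, 263], 0.88)]
top screwdriver_mid [([150, 258], 0.76), ([300, 231], 0.47), ([170, 261], 0.41)]
top cup_center [([416, 266], 0.61), ([152, 260], 0.46)]
top tamper_center [([419, 215], 0.79)]
wrist {'camera_matrix': array([[286.62593157,   0.        , 319.00615369],
       [  0.        , 286.62593157, 201.37974113],
       [  0.        ,   0.        ,   1.        ]]), 'dist': array([-0.04436979,  0.        ,  0.        ,  0.        ,  0.        ]), 'rvec': array([-2.29727141,  1.77982698,  0.25488692]), 'tvec': array([-0.67488068, -0.03707845,  0.38019134])}
```

View pics/scene0.png

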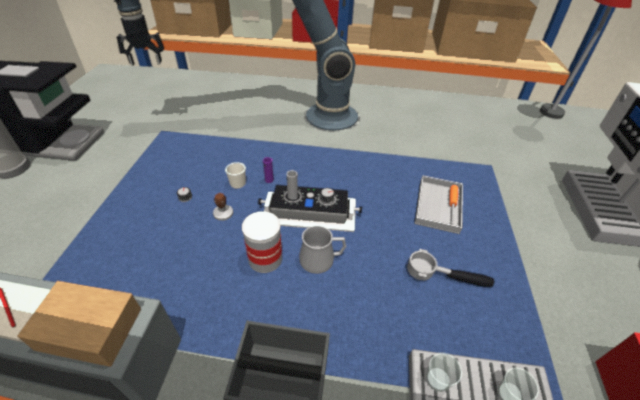

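View pics/top0.png

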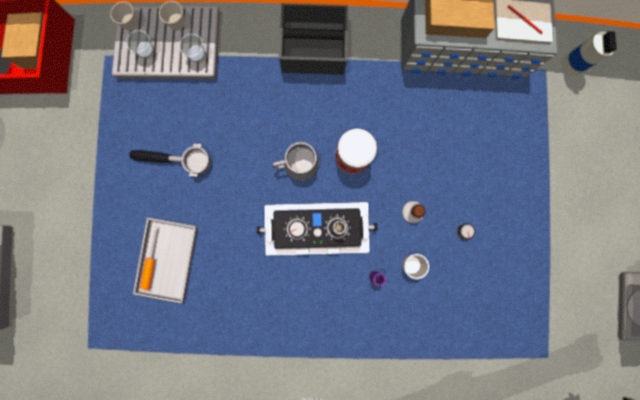

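View pics/wrist0.png

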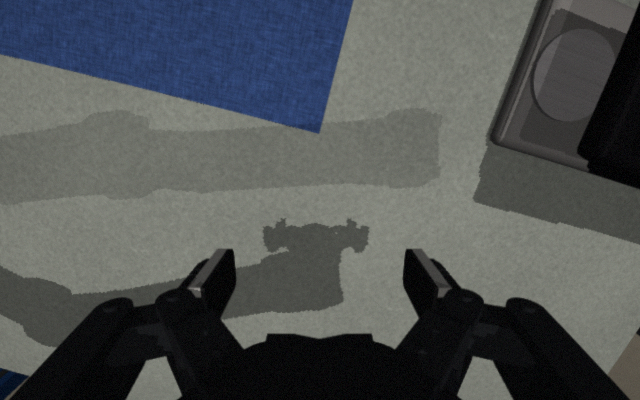

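Scene: the grey spanner stands on the panel (top ~[340,226], scene ~[291,184]). The purple look-alike is at top [378,279], the loose knob at top [467,232], and the tray at top [166,260].

```bash
cat > h.py <<'E'
import numpy as np, cv2
from scipy.spatial.transform import Rotation as R
from station import sensors, viewer, robot, search_frame, spot_point
def ray(p,uv):
    n=cv2.undistortPoints(np.array([[uv]],float),p["camera_matrix"],p["dist"])[0,0]
    Rm=cv2.Rodrigues(p["rvec"])[0]; c=-Rm.T@p["tvec"]; d=Rm.T@np.array([n[0],n[1],1]); return c,d
def at_z(p,uv,z):
    c,d=ray(p,uv); return c+d*(z-c[2])/d[2]
def proj(p,X):
    return cv2.projectPoints(np.array(X,float).reshape(-1,1,3),p["rvec"],p["tvec"],p["camera_matrix"],p["dist"])[0].reshape(-1,2)
def zoom(c,name,box,s):
    im=viewer.camera(c)[:,:,::-1]; x0,y0,x1,y1=box
    cv2.imwrite(name,cv2.resize(im[y0:y1,x0:x1],None,fx=s,fy=s,interpolation=cv2.INTER_CUBIC))
E
python3 - <<'E'
from h import *
np.set_printoptions(precision=4,suppress=True)
t=viewer.camera_params("top");s=viewer.camera_params("scene")
for n,uv,z in [("panel",(317,229),.06),("fitted",(297,228.5),.086),("sp top",(340,227),.145),("sp foot?",(338,228),.06),("knob",(467,232),.02),("cup",(416,266),.06),("tamper",(416,212),.03),("tin",(357,148),.139),("jug",(300,160),.09),
  ("tray c0",(149,219),.028),("tray c1",(196,226),.028),("tray c2",(184,302),.028),("tray c3",(135,295),.028),("purple",(378,279),.06),
  ("ax1",(272,229),.06),("ax2",(362,229),.06)]:
    print(n,at_z(t,uv,z))
print("scene knob",at_z(s,(183,194),.013)," sp",at_z(s,(292,172),.145))
i=cv2.imread("pics/top0.png")
cv2.imwrite("pics/z1.png",cv2.resize(i[195:265,255:385],None,fx=6,fy=6,interpolation=cv2.INTER_CUBIC))
cv2.imwrite("pics/z2.png",cv2.resize(i[190:290,390:490],None,fx=6,fy=6,interpolation=cv2.INTER_CUBIC))
cv2.imwrite("pics/z3.png",cv2.resize(i[210:310,120:210],None,fx=6,fy=6,interpolation=cv2.INTER_CUBIC))
i=cv2.imread("pics/scene0.png")
cv2.imwrite("pics/z4.png",cv2.resize(i[140:240,170:300],None,fx=6,fy=6,interpolation=cv2.INTER_CUBIC))
E
```

```text
panel [ 0.5547 -0.0027  0.06  ]
fitted [0.5543 0.0464 0.086 ]
sp top [ 0.5595 -0.0539  0.145 ]
sp foot? [ 0.5585 -0.055   0.06  ]
knob [ 0.5566 -0.3976  0.02  ]
cup [ 0.4681 -0.2529  0.06  ]
tamper [ 0.6052 -0.2582  0.03  ]
tin [ 0.7461 -0.0904  0.139 ]
jug [0.7218 0.0437 0.09  ]
tray c0 [0.5689 0.4316 0.028 ]
tray c1 [0.5544 0.3075 0.028 ]
tray c2 [0.3593 0.3317 0.028 ]
tray c3 [0.3721 0.4608 0.028 ]
purple [ 0.4341 -0.1576  0.06  ]
ax1 [0.5518 0.1091 0.06  ]
ax2 [ 0.5575 -0.1151  0.06  ]
scene knob [ 0.5579 -0.398   0.013 ]  sp [ 0.5522 -0.0513  0.145 ]
```

View pics/z1.png

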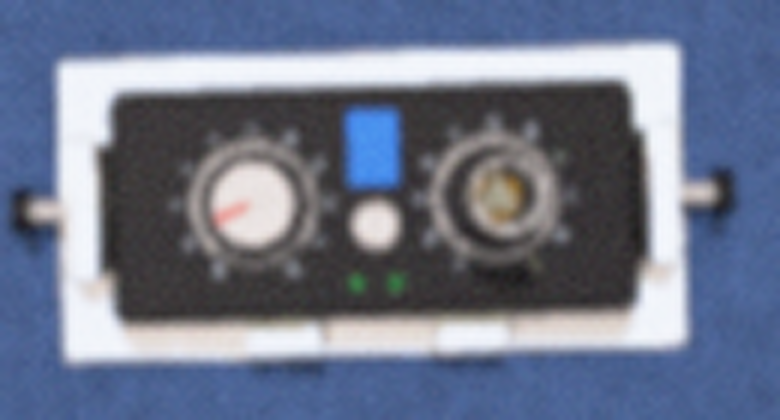

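View pics/z2.png

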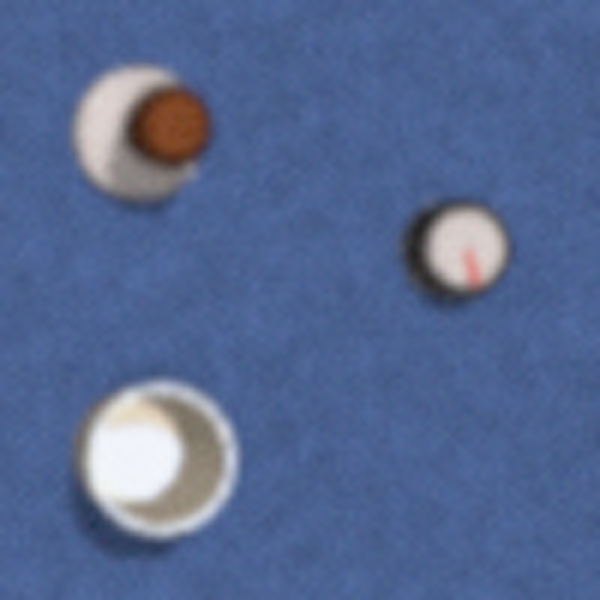

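View pics/z3.png

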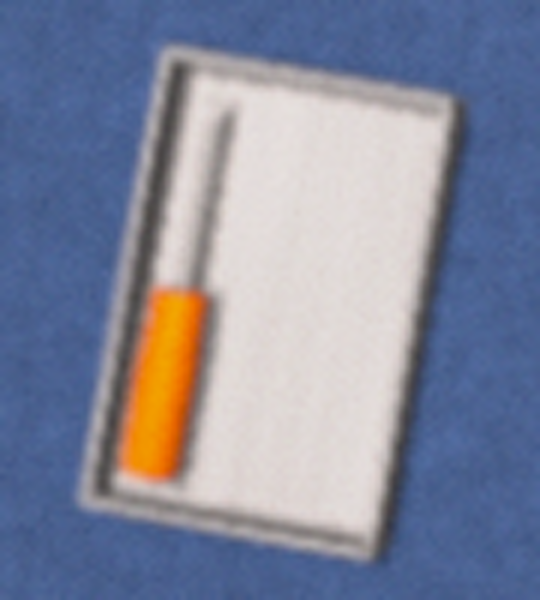

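Emit:
jog_arm(
  motion=[
    [0,0,0,-6.87,-1],
    [0,0,0,-6.87,-1],
    [0,0,0,-6.87,-1],
    [0,0,0,-6.87,-1],
    [0,0,0,-6.87,-1],
    [0,0,0,-6.87,-1],
    [0,0,0,-6.87,-1],
    [0,0,0,-6.87,-1],
    [0,0,0,-6.87,-1],
    [0,0,0,-6.87,-1],
    [0,0,0,-6.76,-1],
    [0,0,0,0,-1],
  ],
)

```text
time: 2.15
tcp_pos: [0.1693, -0.6535, 0.4047]
tool_rot: [3.141, -0.0, 1.572]
force: [-0.6, 0.2, 1.2]
gripper_width: 1.001
```

```bash
python3 - <<'E'
from h import *
o=sensors.get_obs(); print(o["tool_rot"],o["qpos"],o["tcp_pos"])
p=viewer.camera_params("wrist"); Rm=cv2.Rodrigues(p["rvec"])[0]; c=-Rm.T@p["tvec"]
T=R.from_euler("xyz",o["tool_rot"]).as_matrix()
print("cam in tool",T.T@(c-o["tcp_pos"])); print((Rm@T).round(3))
E
```

```text
[ 3.14116473e+00 -1.30879288e-04  1.57244066e+00] [ 1.48246183  0.49136659 -0.33258748  1.51923384  0.16839455  1.1592759
  1.12058689] [ 0.16928257 -0.65347589  0.4046574 ]
cam in tool [ 0.07091939 -0.00104883  0.02950351]
[[-0.001  1.     0.   ]
 [-0.96  -0.001 -0.28 ]
 [-0.28  -0.001  0.96 ]]
```

Emit:
jog_arm(
  motion=[
    [3.4,2.2,0,0,-1],
    [3.4,2.2,0,0,-1],
    [3.4,2.2,0,0,-1],
    [3.4,2.2,0,0,-1],
    [3.4,2.2,0,0,-1],
    [3.4,2.2,0,0,-1],
    [3.4,2.2,0,0,-1],
    [3.4,2.2,0,0,-1],
    [3.4,2.2,0,0,-1],
    [3.4,2.2,0,0,-1],
    [3.4,2.2,0,0,-1],
    [3.4,2.2,0,0,-1],
  ],
)

```text
time: 3.15
tcp_pos: [0.4341, -0.2436, 0.4051]
tool_rot: [3.141, 0.001, 1.567]
force: [0.3, -0.1, 0.5]
gripper_width: 0.999
```

Emit:
jog_arm(
  motion=[
    [3.2,2.0,0,0,-1],
    [3.2,2.0,0,0,-1],
    [3.2,2.0,0,0,-1],
    [3.2,2.0,0,0,-1],
    [3.2,2.0,0,0,-1],
    [3.2,2.0,0,0,-1],
    [0,0,0,0,-1],
    [0,0,0,0,-1],
  ],
)

```text
time: 3.82
tcp_pos: [0.5542, -0.0507, 0.4048]
tool_rot: [3.141, -0.001, 1.573]
force: [-0.5, -1.0, -0.0]
gripper_width: 0.999
```

```bash
python3 - <<'E'
from h import *
o=sensors.get_obs(); print(o["tool_rot"],o["qpos"],o["tcp_pos"])
p=viewer.camera_params("wrist")
cv2.imwrite("pics/w1.png",viewer.camera("wrist")[:,:,::-1])
for t in ["spanner_center","stud_a","fitted_knob_center"]:
  print(t,spot_point("wrist",t)[:3])
print(proj(p,[[.5585,-.0525,.145],[.5585,-.0525,.06],[.554,.047,.086]]))
E
```

```text
[ 3.14109884e+00 -1.14257140e-03  1.57341652e+00] [ 0.53605717  0.34706383 -0.65678434  1.79007749  0.23599214  1.08364276
 -0.20059991] [ 0.55418272 -0.05066446  0.40482578]
spanner_center [{'at': [227.8, 263.9], 'conf': 0.76}, {'at': [326.3, 195.7], 'conf': 0.71}]
stud_a [{'at': [324.1, 185.5], 'conf': 0.95}]
fitted_knob_center [{'at': [318.0, 89.1], 'conf': 0.68}]
[[325.41951444 208.0693562 ]
 [323.78875776 185.35240281]
 [320.0911477   89.42007647]]
```

View pics/w1.png

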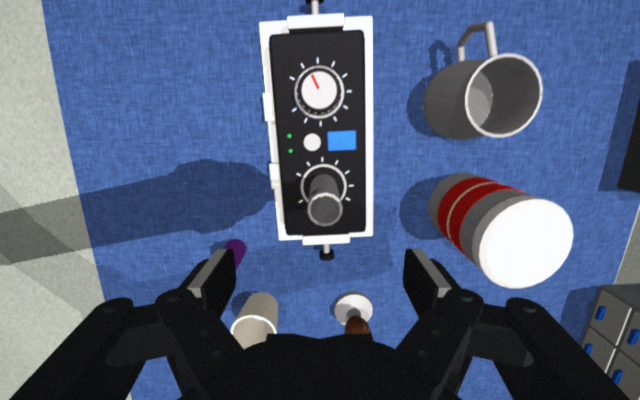

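The wrist view shows the spanner top at [325,209], which agrees with the other cameras: (0.5585, -0.0525). I'm descending to grip it near its top.

Emit:
jog_arm(
  motion=[
    [-0.1,0.2,1.5,0,-1],
    [-0.1,0.2,1.5,0,-1],
    [0,0,1.5,0,-1],
    [0,0,1.5,0,-1],
    [0,0,1.5,0,-1],
    [0,0,1.5,0,-1],
    [0,0,1.5,0,-1],
    [0,0,1.0,0,-1],
    [0,0,1.0,0,-1],
    [0,0,0,0,-1],
  ],
)

```text
time: 4.85
tcp_pos: [0.5567, -0.0564, 0.278]
tool_rot: [-3.138, 0.0, 1.569]
force: [0.1, 0.6, 0.3]
gripper_width: 0.999
```

```bash
python3 - <<'E'
from h import *
o=sensors.get_obs(); print(o["tool_rot"],o["tcp_pos"])
cv2.imwrite("pics/w2.png",viewer.camera("wrist")[:,:,::-1])
E
```

```text
[-3.13833582e+00  1.28625879e-04  1.56911588e+00] [ 0.55668276 -0.0563768   0.27796707]
```

View pics/w2.png

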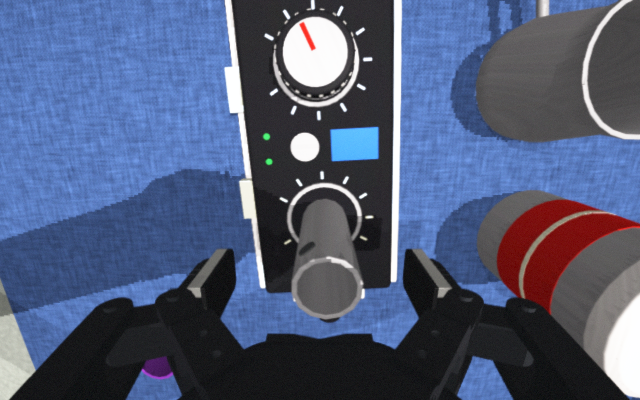

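```bash
python3 - <<'E'
from h import *
p=viewer.camera_params("wrist")
print(at_z(p,(327.5,289),.145),at_z(p,(322.5,216),.061),at_z(p,(315,51),.086),at_z(p,(316,65),.062))
for i in range(3):
  o=sensors.get_obs(); print(o["tcp_pos"],o["qpos"])
E
```

```text
[ 0.55933498 -0.05391062  0.145     ] [ 0.55805164 -0.05076456  0.061     ] [0.55383233 0.04877753 0.086     ] [0.55405109 0.04593759 0.062     ]
[ 0.55715915 -0.05601704  0.27906281] [ 0.47678421  0.49663587 -0.590401    1.90509443  0.36142435  0.8483121
 -0.30218153]
[ 0.55715915 -0.05601704  0.27906281] [ 0.47678421  0.49663587 -0.590401    1.90509443  0.36142435  0.8483121
 -0.30218153]
[ 0.55715915 -0.05601704  0.27906281] [ 0.47678421  0.49663587 -0.590401    1.90509443  0.36142435  0.8483121
 -0.30218153]
```

Emit:
jog_arm(
  motion=[
    [0.2,0.2,0,0,-1],
    [0,0,0,0,0],
    [0,0,0,0,0.4],
    [0,0,0,0,1],
    [0,0,0,0,1],
    [0,0,0,0,1],
    [0,0,0,0,1],
    [0,0,0,0,1],
    [0,0,0,0,1],
  ],
)

```text
time: 5.65
tcp_pos: [0.5596, -0.0533, 0.2802]
tool_rot: [3.141, 0.0, 1.571]
force: [-1.8, 1.0, 5.6]
gripper_width: 0.334
```

Emit:
jog_arm(
  motion=[
    [0,0,-0.5,0,1],
    [0,0,-1,0,1],
    [0,0,-1,0,1],
    [0,0,-1,0,1],
    [0,0,-1.5,0,1],
    [0,0,-1.5,0,1],
    [0,0,-1.5,0,1],
    [0,0,-1.5,0,1],
    [0,0,0,0,1],
  ],
)

```text
time: 6.4
tcp_pos: [0.5605, -0.0529, 0.3786]
tool_rot: [3.135, 0.001, 1.571]
force: [-0.7, 0.9, -0.3]
gripper_width: 0.334
```

```bash
python3 - <<'E'
from h import *
o=sensors.get_obs(); print(o["tool_rot"],o["tcp_pos"],o["force"],o["gripper_width"])
p=viewer.camera_params("wrist"); print({k:np.array(v).tolist() for k,v in p.items()})
cv2.imwrite("pics/w3.png",viewer.camera("wrist")[:,:,::-1])
print(spot_point("wrist","stud_a"))
E
```

```text
[3.13459720e+00 7.40517756e-04 1.57080828e+00] [ 0.56045163 -0.05289889  0.37862214] [-0.72638944  0.89723663 -0.34406923] 0.33353055050999064
{'camera_matrix': [[286.6259315683023, 0.0, 319.0061536872672], [0.0, 286.6259315683023, 201.37974113032882], [0.0, 0.0, 1.0]], 'dist': [-0.044369790276775754, 0.0, 0.0, 0.0, 0.0], 'rvec': [-2.856953689278421, 0.003258012607306835, -0.009171082647036003], 'tvec': [-0.5618860545460443, -0.0790183918710183, 0.3367141633896839]}
[{'at': [315.0, 190.9], 'conf': 0.86}, {'at': [319.7, 245.8], 'conf': 0.37}]
```

View pics/w3.png

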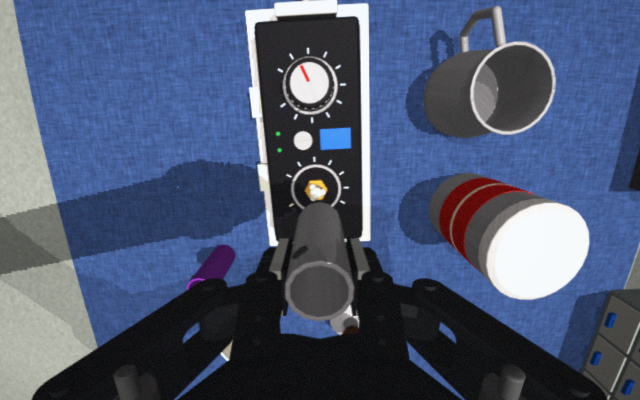

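Emit:
jog_arm(
  motion=[
    [3.73,-0.9,0,0,1],
    [3.73,-0.9,0,0,1],
    [3.73,-0.9,0,0,1],
    [3.73,-0.9,0,0,1],
    [3.73,-0.9,0,0,1],
    [3.73,-0.9,0,0,1],
    [3.73,-0.9,0,0,1],
    [3.73,-0.9,0,0,1],
    [3.73,-0.9,0,0,1],
    [3.73,-0.9,0,0,1],
    [3.73,-0.9,0,0,1],
    [0,0,0,0,1],
  ],
)

```text
time: 7.5
tcp_pos: [0.4556, 0.3648, 0.3745]
tool_rot: [-3.138, -0.007, 1.583]
force: [-1.3, 1.2, -0.5]
gripper_width: 0.334
```

```bash
python3 - <<'E'
from h import *
o=sensors.get_obs(); print(o["tool_rot"],o["tcp_pos"],o["force"],o["gripper_width"])
cv2.imwrite("pics/w4.png",viewer.camera("wrist")[:,:,::-1])
zoom("scene","pics/s4.png",(350,60,510,240),4)
E
```

```text
[-3.13835731 -0.00680354  1.58327204] [0.45561515 0.36476426 0.37447512] [-1.33660469  1.20438372 -0.54095983] 0.3340746314402288
```

View pics/w4.png

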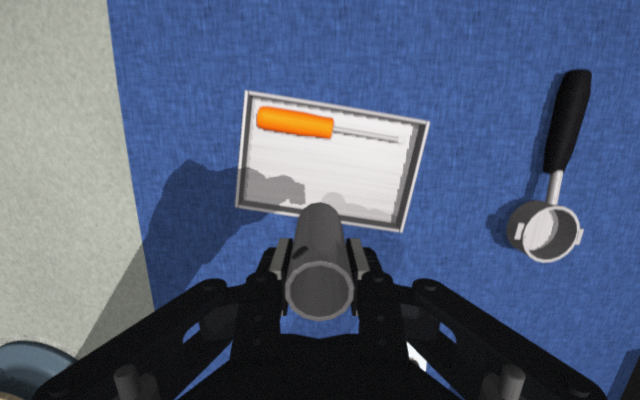

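View pics/s4.png

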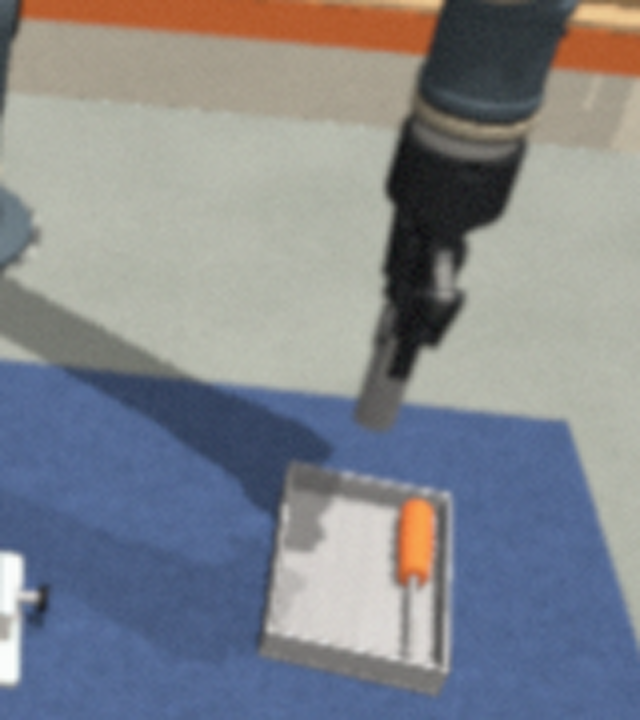

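```bash
python3 - <<'E'
from h import *
p=viewer.camera_params("wrist")
C=[at_z(p,u,.028) for u in [(247,92),(428,122),(403,231),(237,207)]]
for c in C: print(c)
print(np.mean(C,0)); print(sensors.get_obs()["tcp_pos"],sensors.get_obs()["tool_rot"])
E
```

```text
[0.3816052  0.45558559 0.028     ]
[0.57358275 0.42616607 0.028     ]
[0.55707344 0.30079051 0.028     ]
[0.36196089 0.32987167 0.028     ]
[0.46855557 0.37810346 0.028     ]
[0.45901273 0.3586012  0.37353903] [-3.13944791e+00  6.60032210e-04  1.57560015e+00]
```

Emit:
jog_arm(
  motion=[
    [-0.4,0,2,0,1],
    [0,0,2,0,1],
    [0,0,2,0,1],
    [0,0,2,0,1],
    [0,0,2,0,1],
    [0,0,1.5,0,1],
    [0,0,1.0,0,1],
    [0,0,0.7,0,1],
    [0,0,0.5,0,1],
    [0,0,0.4,0,1],
    [0,0,0,0,1],
  ],
)

```text
time: 8.52
tcp_pos: [0.4606, 0.3526, 0.2334]
tool_rot: [-3.142, 0.0, 1.57]
force: [-0.1, -0.1, -1.2]
gripper_width: 0.338
```

```bash
python3 - <<'E'
from h import *
o=sensors.get_obs(); print(o["tool_rot"],o["tcp_pos"],o["force"],o["gripper_width"])
E
```

```text
[-3.14151046e+00  3.98695795e-04  1.57045143e+00] [0.46064995 0.35264093 0.23342081] [-0.10048921 -0.07380828 -1.20937002] 0.33831500516408497
```

Emit:
jog_arm(
  motion=[
    [0,0,0.3,0,1],
    [0,0,0.2,0,1],
    [0,0,0.15,0,1],
    [0,0,0.1,0,1],
    [0,0,0,0,1],
  ],
)

```text
time: 8.93
tcp_pos: [0.4604, 0.353, 0.2261]
tool_rot: [3.142, 0.0, 1.571]
force: [1.0, -0.1, -1.9]
gripper_width: 0.334
```

Emit:
jog_arm(
  motion=[
    [0,0,0.1,0,1],
    [0,0,0.1,0,1],
    [0,0,0.1,0,1],
    [0,0,0,0,1],
  ],
)

```text
time: 9.27
tcp_pos: [0.4605, 0.3533, 0.2242]
tool_rot: [3.141, 0.0, 1.571]
force: [-2.4, -1.1, 6.9]
gripper_width: 0.333
```

Contact with the tray floor is felt, so I'm releasing.

Emit:
jog_arm(
  motion=[
    [0,0,-0.05,0,0.3],
    [0,0,0,0,0.2],
    [0,0,0,0,0],
    [0,0,0,0,-0.3],
    [0,0,0,0,-0.6],
    [0,0,0,0,-1],
    [0,0,0,0,-1],
    [0,0,0,0,-1],
    [0,0,-1.5,0,-1],
    [0,0,-3,0,-1],
    [0,0,-4,0,-1],
    [0,0,-4,0,-1],
  ],
)

```text
time: 10.27
tcp_pos: [0.4601, 0.3526, 0.3493]
tool_rot: [-3.139, 0.001, 1.571]
force: [0.8, 0.5, 0.1]
gripper_width: 0.999
```

```bash
python3 - <<'E'
from h import *
o=sensors.get_obs(); print(o["tool_rot"],o["tcp_pos"],o["force"],o["gripper_width"])
cv2.imwrite("pics/w5.png",viewer.camera("wrist")[:,:,::-1])
E
```

```text
[-3.13935717e+00  1.27454825e-03  1.57139819e+00] [0.46011806 0.35262856 0.34929161] [0.84342481 0.4524109  0.13679481] 0.9993823297332526
```

View pics/w5.png

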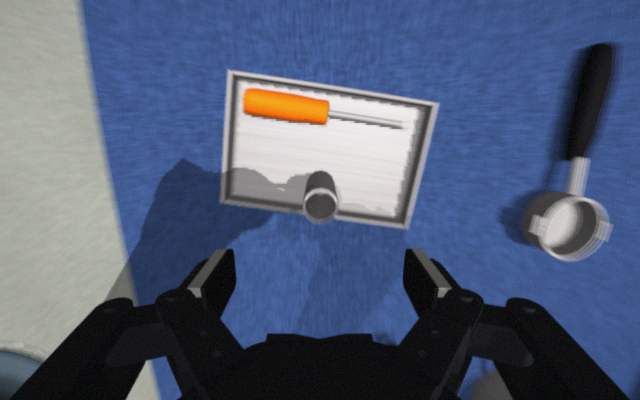

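The spanner stands upright in the free half of the tray (wrist [320,195]). Next I'm looking at the bare stud from directly above.

Emit:
jog_arm(
  motion=[
    [-3.68,0.89,0,0,-1],
    [-3.68,0.89,0,0,-1],
    [-3.68,0.89,0,0,-1],
    [-3.68,0.89,0,0,-1],
    [-3.68,0.89,0,0,-1],
    [-3.68,0.89,0,0,-1],
    [-3.68,0.89,0,0,-1],
    [-3.68,0.89,0,0,-1],
    [-3.68,0.89,0,0,-1],
    [-3.68,0.89,0,0,-1],
    [-3.68,0.89,0,0,-1],
    [0,0,2,0,-1],
  ],
)

```text
time: 11.32
tcp_pos: [0.5612, -0.061, 0.331]
tool_rot: [3.134, 0.006, 1.558]
force: [1.6, 0.2, -0.1]
gripper_width: 1.001
```

Emit:
jog_arm(
  motion=[
    [0,0,2,0,-1],
    [0,0,0.9,0,-1],
    [0,0,0,0,-1],
    [0,0,0,0,-1],
    [0,0,0,0,-1],
    [0,0,0,0,-1],
    [0,0,0,0,-1],
  ],
)

```text
time: 11.9
tcp_pos: [0.5587, -0.0514, 0.3008]
tool_rot: [3.14, 0.0, 1.572]
force: [0.1, -0.3, -0.2]
gripper_width: 1.003
```

```bash
python3 - <<'E'
from h import *
o=sensors.get_obs(); print(o["tool_rot"],o["tcp_pos"])
p=viewer.camera_params("wrist"); im=viewer.camera("wrist")
o=sensors.get_obs(); print(o["tool_rot"],o["tcp_pos"])
import pickle; pickle.dump((p,o,im),open("stud.pkl","wb"))
cv2.imwrite("pics/w6.png",im[:,:,::-1])
cv2.imwrite("pics/w6z.png",cv2.resize(im[150:270,260:380,::-1],None,fx=5,fy=5,interpolation=cv2.INTER_CUBIC))
cv2.imwrite("pics/w6y.png",cv2.resize(im[30:150,260:380,::-1],None,fx=5,fy=5,interpolation=cv2.INTER_CUBIC))
E
```

```text
[3.13961229e+00 3.98514305e-04 1.57154603e+00] [ 0.5587359  -0.05138661  0.30077372]
[3.14002848e+00 3.83325075e-04 1.57133440e+00] [ 0.55863714 -0.05151912  0.30057937]
```

View pics/w6z.png

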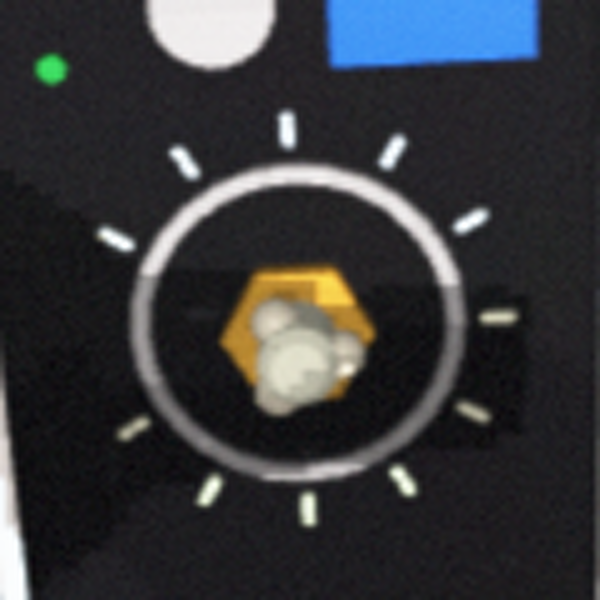

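View pics/w6y.png

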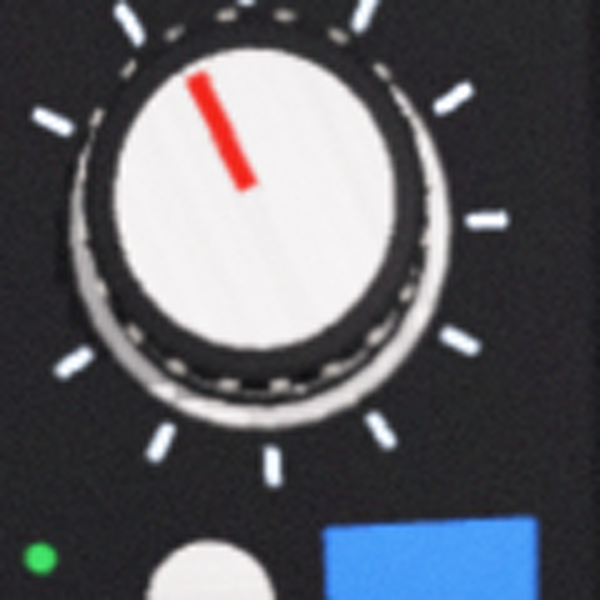

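```bash
python3 - <<'E'
from h import *
import pickle
p,o,im=pickle.load(open("stud.pkl","rb"))
f=lambda X,Y:((X+.5)/5-.5+260,(Y+.5)/5-.5+150)
print("ring",at_z(p,f(299,321.5),.061),"tip",at_z(p,f(298,362),.0795), "nut",at_z(p,f(298,332),.065))
print("fit top",at_z(p,((255.5)/5-.5+260,(199)/5-.5+30),.086),"fit ring",at_z(p,((261)/5-.5+260,(0)/5-.5+30),.061))
# project circle overlay fit
from scipy.optimize import minimize
g=cv2.GaussianBlur(im.mean(2),(0,0),.6)
a=np.linspace(0,2*np.pi,240,endpoint=False)
def cost(x):
    s=0
    for r,sg in((.0245,1),(.0285,-.5),(.0205,-.5)):
        P=np.c_[x[0]+r*np.cos(a),x[1]+r*np.sin(a),np.full_like(a,.061)]
        uv=proj(p,P).astype(np.float32)
        v=cv2.remap(g.astype(np.float32),uv[:,:1],uv[:,1:],cv2.INTER_LINEAR)
        s+=sg*np.minimum(v,130).mean()
    return -s
r=minimize(cost,[.558,-.052],method="Nelder-Mead",options=dict(initial_simplex=[[.555,-.055],[.562,-.053],[.557,-.048]]));print(r.x,r.fun)
E
```

```text
ring [ 0.55828257 -0.05202247  0.061     ] tip [ 0.55808656 -0.05181618  0.0795    ] nut [ 0.55811869 -0.05234829  0.065     ]
fit top [0.55296942 0.04772749 0.086     ] fit ring [0.55323902 0.07616397 0.061     ]
[ 0.55801927 -0.0529424 ] -89.12975311279297
```

Emit:
jog_arm(
  motion=[
    [-3.85,0,0,0,-1],
    [-3.85,0,0,0,-1],
    [-3.85,0,0,0,-1],
    [-3.85,0,0,0,-1],
    [-3.85,0,0,0,-1],
    [-3.85,0,0,0,-1],
    [-3.85,0,0,0,-1],
    [-3.85,0,0,0,-1],
    [-3.85,0,0,0,-1],
    [0,-0.1,2,0,-1],
    [0,0,2,0,-1],
    [0,0,1.4,0,-1],
  ],
)

```text
time: 12.95
tcp_pos: [0.5567, -0.3992, 0.2443]
tool_rot: [-3.141, -0.0, 1.569]
force: [-0.1, 0.3, -0.4]
gripper_width: 1.002
```

Emit:
jog_arm(
  motion=[
    [0,0,0,0,-1],
    [0,0,0,0,-1],
    [0,0,0,0,-1],
    [0,0,0,0,-1],
  ],
)

```text
time: 13.28
tcp_pos: [0.5582, -0.398, 0.2474]
tool_rot: [3.139, 0.001, 1.572]
force: [-0.4, 0.1, -0.2]
gripper_width: 0.999
```

```bash
python3 - <<'E'
from h import *
p=viewer.camera_params("wrist"); im=viewer.camera("wrist")
o=sensors.get_obs(); print(o["tool_rot"],o["tcp_pos"])
import pickle; pickle.dump((p,o,im),open("knob.pkl","wb"))
cv2.imwrite("pics/w7.png",im[:,:,::-1])
cv2.imwrite("pics/w7z.png",cv2.resize(im[150:270,260:380,::-1],None,fx=5,fy=5,interpolation=cv2.INTER_CUBIC))
E
```

```text
[3.13946798e+00 1.36707287e-03 1.57158660e+00] [ 0.55811635 -0.39805075  0.24729793]
```

View pics/w7.png

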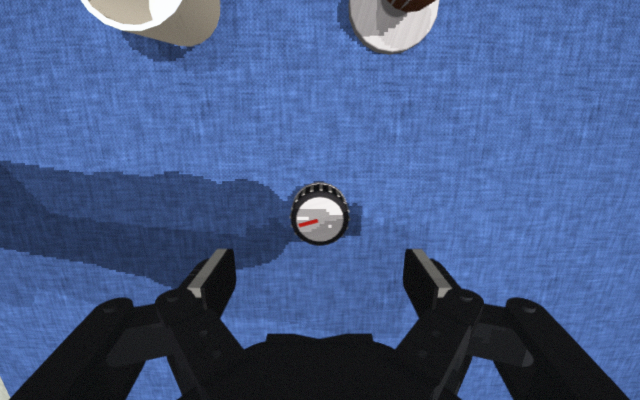

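View pics/w7z.png

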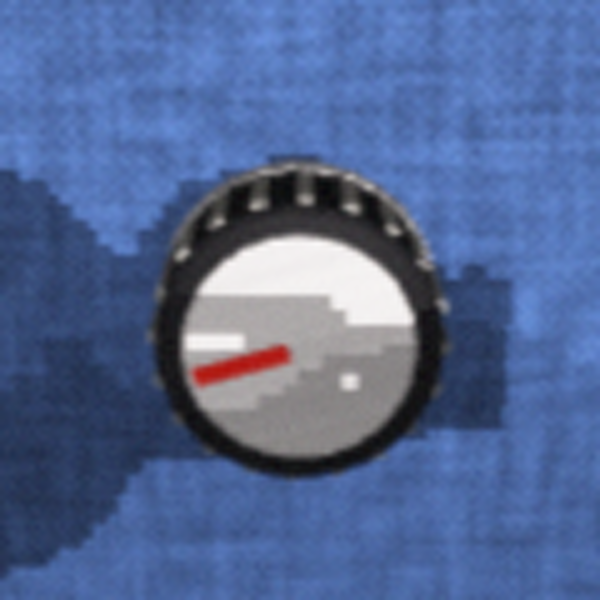

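```bash
python3 - <<'E'
from h import *
import pickle
p,o,im=pickle.load(open("knob.pkl","rb"))
f=lambda X,Y:((X+.5)/5-.5+260,(Y+.5)/5-.5+150)
print("top",at_z(p,f(299.5,346.5),.026))
E
```

```text
top [ 0.5578877  -0.39631247  0.026     ]
```

Emit:
jog_arm(
  motion=[
    [0.18,0,1.5,0,-1],
    [0,0,1.5,0,-1],
    [0,0,1.5,0,-1],
    [0,0,1.0,0,-1],
    [0,0,0.8,0,-1],
    [0,0,0.5,0,-1],
    [0,0,0.3,0,-1],
    [0,0,0,0,-1],
    [0,0,0,0,-1],
    [0,0,0,0,-1],
  ],
)

```text
time: 14.17
tcp_pos: [0.5578, -0.3967, 0.1754]
tool_rot: [3.14, 0.001, 1.571]
force: [0.6, -0.5, 0.4]
gripper_width: 1.0
```

```bash
python3 - <<'E'
from h import *
p=viewer.camera_params("wrist"); im=viewer.camera("wrist")
o=sensors.get_obs(); print(o["tool_rot"],o["tcp_pos"],o["force"])
cv2.imwrite("pics/w8.png",im[:,:,::-1])
E
```

```text
[3.14050184e+00 7.46163917e-04 1.57077044e+00] [ 0.55769304 -0.39671634  0.17544584] [0.17366676 0.0275615  0.0200151 ]
```

View pics/w8.png

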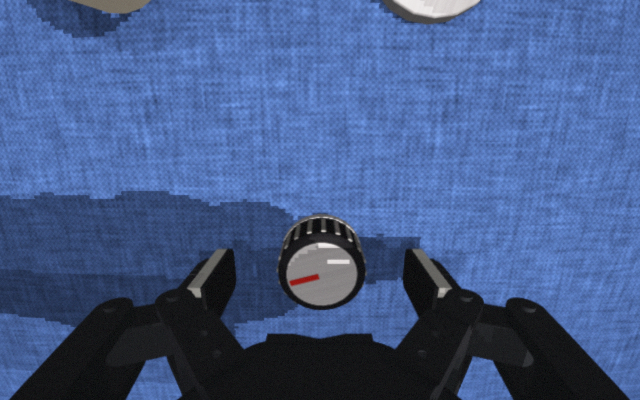

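Emit:
jog_arm(
  motion=[
    [0,0,0,0,-0.4],
    [0,0,0,0,-0.2],
    [0,0,0,0,-0.1],
    [0,0,0,0,0],
    [0,0,0,0,0.1],
    [0,0,0,0,0.3],
    [0,0,0,0,1],
    [0,0,0,0,1],
    [0,0,0,0,1],
    [0,0,0,0,1],
  ],
)

```text
time: 15.05
tcp_pos: [0.5577, -0.3966, 0.1755]
tool_rot: [3.141, 0.001, 1.571]
force: [-0.5, 1.5, 5.4]
gripper_width: 0.481
```

```bash
python3 - <<'E'
from h import *
p=viewer.camera_params("wrist"); im=viewer.camera("wrist")
o=sensors.get_obs(); print(o["tool_rot"],o["tcp_pos"],o["force"],o["gripper_width"])
cv2.imwrite("pics/w9.png",cv2.resize(im[200:320,250:390,::-1],None,fx=5,fy=5,interpolation=cv2.INTER_CUBIC))
import pickle; pickle.dump((p,o,im),open("grip.pkl","wb"))
E
```

```text
[3.14089062e+00 5.66305332e-04 1.57077999e+00] [ 0.55766429 -0.39663003  0.17545215] [-1.21046705  0.25968705  6.10121855] 0.4792450863366863
```

View pics/w9.png

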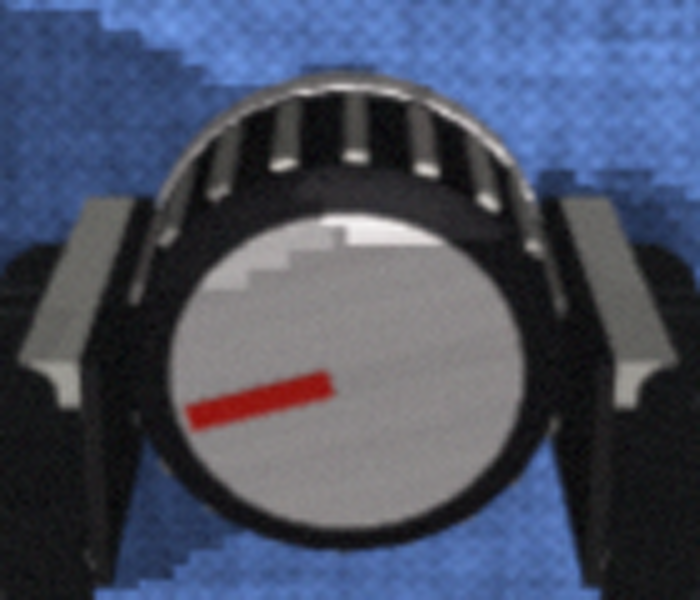

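```bash
python3 - <<'E'
from h import *
import pickle
p,o,im=pickle.load(open("grip.pkl","rb"))
print(at_z(p,(319.1,273.8),.026)-o["tcp_pos"],o["tcp_pos"])
E
```

```text
[-0.00100408  0.00018792 -0.14945215] [ 0.55766429 -0.39663003  0.17545215]
```

Emit:
jog_arm(
  motion=[
    [0,0,-1,0,1],
    [0,0,-2,0,1],
    [0,0,-3,0,1],
    [0,0,-3,0,1],
    [0,0,-3,0,1],
    [0,0,0,0,1],
  ],
)

```text
time: 15.6
tcp_pos: [0.5594, -0.397, 0.3019]
tool_rot: [3.132, 0.006, 1.571]
force: [1.7, -0.1, 0.9]
gripper_width: 0.475
```

Emit:
jog_arm(
  motion=[
    [3.83,0.02,0,0,1],
    [3.83,0.02,0,0,1],
    [3.83,0.02,0,0,1],
    [3.83,0.02,0,0,1],
    [3.83,0.02,0,0,1],
    [3.83,0.02,0,0,1],
    [3.83,0,0,0,1],
    [3.83,0,0,0,1],
    [3.83,0,0,0,1],
    [0,0,0,0,1],
    [0,0,0,0,1],
    [0,0,0,0,1],
  ],
)

```text
time: 16.6
tcp_pos: [0.5585, -0.0523, 0.2945]
tool_rot: [-3.141, 0.001, 1.571]
force: [-1.0, -0.8, 0.2]
gripper_width: 0.482
```

```bash
python3 - <<'E'
from h import *
p=viewer.camera_params("wrist"); im=viewer.camera("wrist")
o=sensors.get_obs(); print(o["tool_rot"],o["tcp_pos"],o["force"],o["gripper_width"])
cv2.imwrite("pics/w10.png",cv2.resize(im[150:300,240:400,::-1],None,fx=4,fy=4,interpolation=cv2.INTER_CUBIC))
import pickle; pickle.dump((p,o,im),open("over.pkl","wb"))
E
```

```text
[-3.14098774e+00  9.69654758e-04  1.56893626e+00] [ 0.5585266  -0.05327148  0.29439783] [ 0.43605817  0.04051835 -0.86002262] 0.4827597062505606
```

View pics/w10.png

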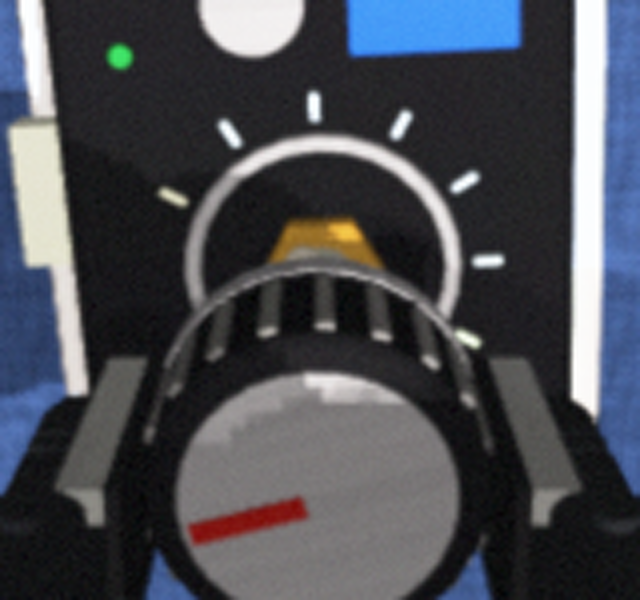

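```bash
python3 - <<'E'
from h import *
import pickle
p,o,im=pickle.load(open("over.pkl","rb"))
g=lambda X,Y:((X+.5)/4-.5+240,(Y+.5)/4-.5+150)
T=o["tcp_pos"]
print(T,"knob",at_z(p,g(317.5,496),T[2]-.1495),"ring",at_z(p,g(323.5,262),.061))
print([np.round(at_z(p,g(*x),.061),4) for x in [(185,258),(462,258),(323,135)]])
for i in range(1): print(sensors.get_obs()["tcp_pos"],sensors.get_obs()["tool_rot"])
E
```

```text
[ 0.5585266  -0.05327148  0.29439783] knob [ 0.55722457 -0.05213057  0.14489783] ring [ 0.55827925 -0.05188226  0.061     ]
[array([ 0.5322, -0.0511,  0.061 ]), array([ 0.5843, -0.0511,  0.061 ]), array([ 0.5582, -0.0275,  0.061 ])]
[ 0.5585266  -0.05327148  0.29439783] [-3.14098774e+00  9.69654758e-04  1.56893626e+00]
```

Emit:
jog_arm(
  motion=[
    [0,0.09,0,0,1],
    [0,0,1.0,0,1],
    [0,0,1.0,0,1],
    [0,0,1.0,0,1],
    [0,0,0.5,0,1],
    [0,0,0,0,1],
    [0,0,0,0,1],
    [0,0,0,0,1],
    [0,0,0,0,1],
  ],
)

```text
time: 17.4
tcp_pos: [0.5597, -0.0517, 0.2601]
tool_rot: [3.141, 0.0, 1.571]
force: [0.4, -0.6, -0.3]
gripper_width: 0.483
```

```bash
python3 - <<'E'
from h import *
p=viewer.camera_params("wrist"); im=viewer.camera("wrist")
o=sensors.get_obs(); print(o["tool_rot"],o["tcp_pos"],o["force"],o["gripper_width"])
cv2.imwrite("pics/w11.png",cv2.resize(im[160:310,240:400,::-1],None,fx=4,fy=4,interpolation=cv2.INTER_CUBIC))
zoom("scene","pics/s11.png",(240,130,370,240),6)
E
```

```text
[3.14056746e+00 1.42200305e-04 1.57096107e+00] [ 0.55972052 -0.05173787  0.26018792] [-0.24439733 -0.31473165  0.04464964] 0.4756747730362757
```

View pics/w11.png

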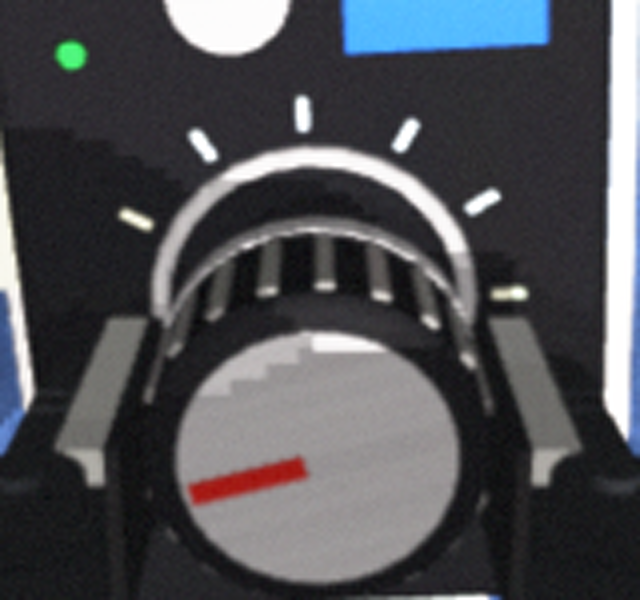

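View pics/s11.png

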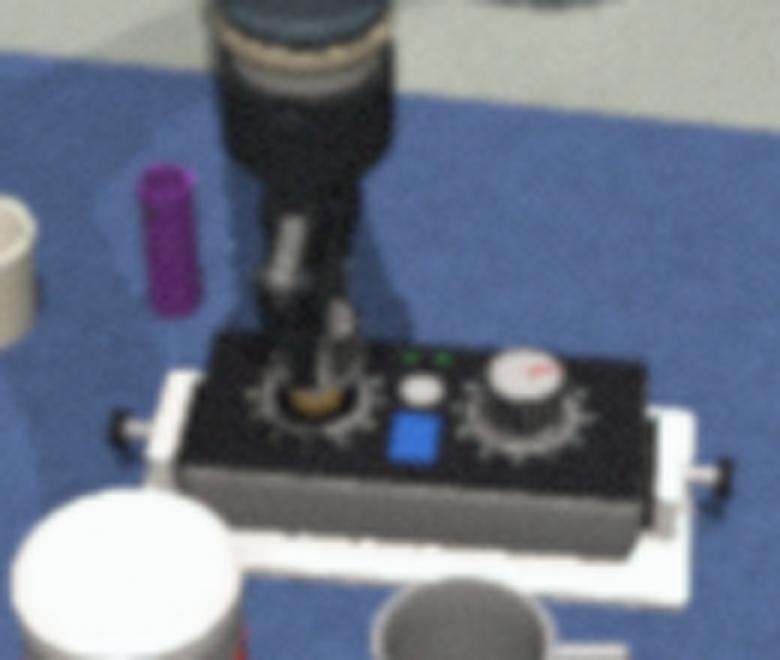

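Emit:
jog_arm(
  motion=[
    [-0.03,-0.05,0.3,0,1],
    [0,0,0.3,0,1],
    [0,0,0.3,0,1],
    [0,0,0.2,0,1],
    [0,0,0,0,1],
    [0,0,0,0,1],
    [0,0,0,0,1],
  ],
)

```text
time: 18.08
tcp_pos: [0.5591, -0.0521, 0.2487]
tool_rot: [3.141, 0.0, 1.571]
force: [-0.3, 0.4, -0.5]
gripper_width: 0.475
```

Emit:
jog_arm(
  motion=[
    [0,0,0.1,0,1],
    [0,0,0.1,0,1],
    [0,0,0.1,0,1],
    [0,0,0,0,1],
    [0,0,0,0,1],
  ],
)

```text
time: 18.5
tcp_pos: [0.559, -0.0522, 0.2456]
tool_rot: [-3.142, 0.0, 1.571]
force: [0.4, 0.8, -0.4]
gripper_width: 0.477
```

Emit:
jog_arm(
  motion=[
    [0,0,0.1,0,1],
    [0,0,0.1,0,1],
    [0,0,0.1,0,1],
    [0,0,0,0,1],
    [0,0,0,0,1],
  ],
)

```text
time: 18.92
tcp_pos: [0.5594, -0.0519, 0.2439]
tool_rot: [3.141, 0.001, 1.571]
force: [-2.3, 0.9, 7.5]
gripper_width: 0.475
```

Emit:
jog_arm(
  motion=[
    [0,0,0.1,0,1],
    [0,0,0.1,0,1],
    [0,0,0,0,1],
    [0,0,0,0,1],
  ],
)

```text
time: 19.25
tcp_pos: [0.5595, -0.0517, 0.2431]
tool_rot: [3.14, 0.001, 1.571]
force: [-4.4, -1.4, 15.2]
gripper_width: 0.471
```

Emit:
jog_arm(
  motion=[
    [0,0,0.1,0,1],
    [0,0,0.1,0,1],
    [0,0,0,0,1],
    [0,0,0,0,1],
  ],
)

```text
time: 19.58
tcp_pos: [0.5594, -0.0525, 0.2399]
tool_rot: [3.14, 0.002, 1.571]
force: [-0.5, -1.1, -0.8]
gripper_width: 0.477
```

```bash
python3 - <<'E'
from h import *
im=viewer.camera("wrist")
o=sensors.get_obs(); print(o["tool_rot"],o["tcp_pos"],o["force"],o["gripper_width"],o["wrist_torque"])
cv2.imwrite("pics/w12.png",cv2.resize(im[170:320,240:400,::-1],None,fx=4,fy=4,interpolation=cv2.INTER_CUBIC))
E
```

```text
[3.14005213e+00 1.16817663e-03 1.57061145e+00] [ 0.55926599 -0.05258836  0.23938165] [ 1.54528116 -0.81789737 -1.34920727] 0.48158670967550826 [-0.24097321 -0.19431509  0.00224796]
```

View pics/w12.png

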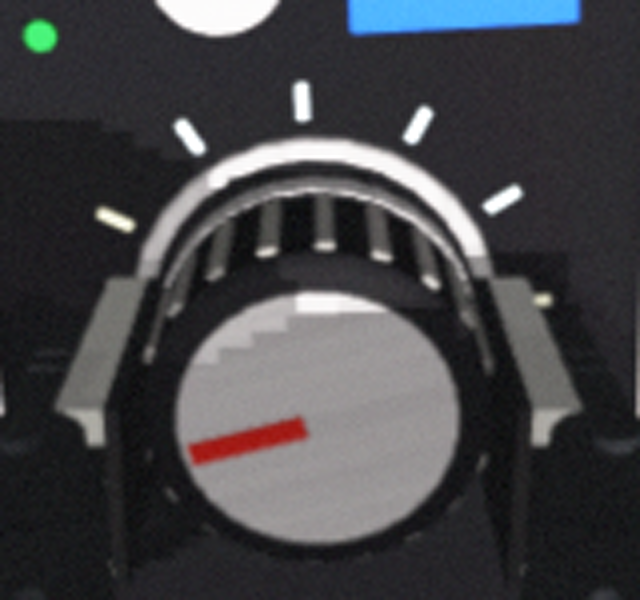

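The force rose to 15 N and then fell to about 0, which is the click. I'm going on to home, then pressing.

Emit:
jog_arm(
  motion=[
    [0,0,0.1,0,1],
    [0,0,0.1,0,1],
    [0,0,0.1,0,1],
    [0,0,0.1,0,1],
    [0,0,0,0,1],
    [0,0,0,0,1],
  ],
)

```text
time: 20.13
tcp_pos: [0.5588, -0.052, 0.2354]
tool_rot: [-3.141, 0.001, 1.571]
force: [-2.7, -0.6, 8.9]
gripper_width: 0.472
```

Emit:
jog_arm(
  motion=[
    [0,0,0.1,0,1],
    [0,0,0.1,0,1],
    [0,0,0,0,1],
    [0,0,0,0,1],
  ],
)

```text
time: 20.47
tcp_pos: [0.5589, -0.0518, 0.2353]
tool_rot: [-3.141, 0.002, 1.571]
force: [-8.2, -1.8, 22.4]
gripper_width: 0.476
```

Emit:
jog_arm(
  motion=[
    [0,0,0.03,0,1],
    [0,0,0,0,1],
    [0,0,0,0,1],
    [0,0,0,0,1],
    [0,0,0,0,1],
    [0,0,0,0,1],
    [0,0,0,0,1],
    [0,0,0,0,1],
    [0,0,0,0,1],
    [0,0,0,0,1],
  ],
)

```text
time: 21.3
tcp_pos: [0.5589, -0.0517, 0.2353]
tool_rot: [-3.141, 0.003, 1.571]
force: [-9.9, -1.9, 23.8]
gripper_width: 0.479
```

```bash
python3 - <<'E'
from h import *
im=viewer.camera("wrist")
p=viewer.camera_params("wrist")
o=sensors.get_obs(); print(o["tool_rot"],o["tcp_pos"],o["force"],o["gripper_width"],o["wrist_torque"])
cv2.imwrite("pics/w13.png",im[:,:,::-1])
zoom("scene","pics/s13.png",(160,130,480,300),2.5)
E
```

```text
[-3.14056040e+00  2.58270995e-03  1.57071213e+00] [ 0.55888247 -0.05174501  0.23530536] [-8.93951863 -2.63441767 24.15246296] 0.47904542933605093 [-0.42678001  1.87952317 -0.01229404]
```

View pics/w13.png

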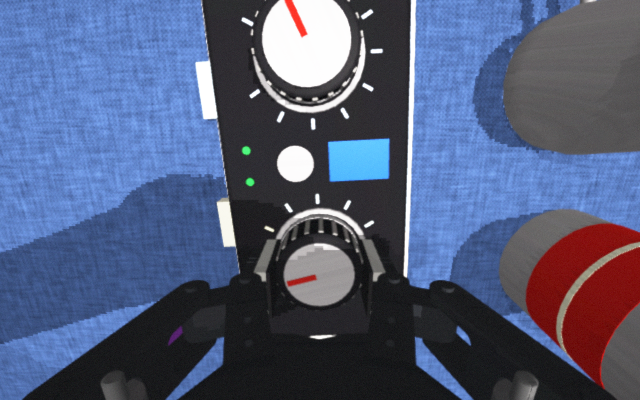

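View pics/s13.png

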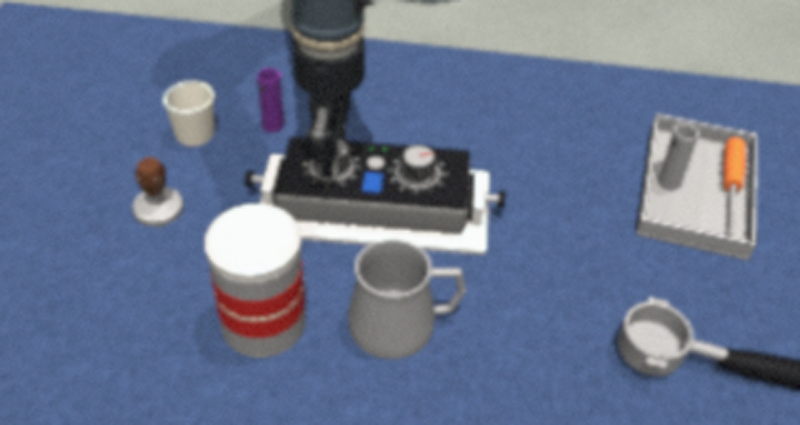

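```bash
python3 - <<'E'
from h import *
import pickle
a=pickle.load(open("grip.pkl","rb"))[2][:,:,::-1]; b=cv2.imread("pics/w13.png")
# red pointer centroid
for im in (a,b):
    i=im.astype(int)[240:310,280:355]; m=(i[:,:,2]>110)&(i[:,:,1]<70)
    y,x=np.nonzero(m); print(x.mean()+280,y.mean()+240,m.sum())
    g=im.mean(2)[:,318]; print(g[234:246].round(),g[298:316].round())
E
```

```text
301.4054054054054 279.6756756756757 148
[ 39.  38.  47.  46.  50.  49.  51.  55.  98. 198. 229. 175.] [136. 137. 134. 136. 137. 135. 132.  87.  39.  19.  21.  26.  68. 101.
 108. 103.  96.  98.]
301.3 280.05 140
[ 46.  48.  54.  55.  59.  58.  59.  60.  81. 174. 248. 245.] [155. 155. 154. 157. 156. 157. 156. 120.  61.  27.  23.  25.  42.  39.
  42.  42.  38.  37.]
```

```bash
python3 - <<'E'
from station import robot
print(robot.job_done())
E
```

```text
the job is handed in; nothing more can be done
None
```

The spanner is in the tool tray and the loose knob is clicked fully home on the bare stud. I handed the job in with the knob still gripped and pressed down, at about 21 s of the 59 s allowed.

- **Spanner:** I lifted the grey tube spanner straight off the stud at -50 mm (`stud_b`) and stood it upright in the free half of the tray. The last scene picture shows it still standing there.
- **Click:** resistance climbed to about 15 N, against the 13 N expected, then dropped to nothing.
- **Seating:** the tool stopped 59.8 mm above the height where it gripped the knob on the bench. The fascia is 60 mm above the bench, so the knob is fully home. In the wrist picture the knob had moved only about 0.4 pixel in the jaws, so it did not slip.
- **Press:** about 24 N downward, steady for the last second before handing in. There was also a sideways reading of about 9 N. A smaller one in the same direction showed at the earlier contacts too, so I left it.
- **Everything else:** in the last pictures the fitted knob, cup, tamper, tin, jug, portafilter, screwdriver and purple tube look unmoved. I judged this by eye and did not measure it.

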